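Stand the bottles in their weighted stands by height

ROBOT

A 7-joint arm with a two-finger parallel gripper is mounted at the origin on a cart in front of the work surface, level with it; the furniture and walls round the work are solid. World frame = base frame: x ahead of the robot, y to its left, z up, the work surface at z = 0. Lengths are in m, angles in rad, forces in N, time in s.
With the tool pointing down it reaches from about 0.425 to 0.875 m from the base axis. Payload 4.7 kg.
Tool frame: the origin (TCP) lies on the centre line of the jaws, within the pads' length; the fingertips stand 14 mm ahead of it and the grasp point (between the pads) lies 5 mm behind it; z points along the fingers, y is the line along which they close (so a half turn about z gives the same grasp; the last joint's range is limited). The gripper opens to 87 mm and grips with 3 to 60 N. Pads are 19 mm wide; open, the fingers measure 117 mm over their backs; the gripper's body (75 mm by 190 mm) begins 51 mm behind the grasp point.
Start: joints at [1.247, 0.321, -0.07, 1.45, 0.023, 1.371, -0.057], TCP at [0.215, -0.613, 0.237] pointing down, gripper open.
Joint ranges: [-2.86, 2.86], [-0.3, 2.09], [-1.38, 1.24], [0.06, 2.45], [-1.56, 4.7], [0.09, 2.05], [-2.69, 2.69]. Speed limits (rad/s): [2.57, 2.57, 3.14, 3.14, 3.14, 3.14, 3.14].

INTERFACE

Orientations are given as a rotation vector (axis times angle).
In Python, from bench import * gives the robot as it stands.
- The arm moves only by the shell command python3 -m jog 'ROWS' [FORCE]. ROWS is JSON, a list of rows, each an object of numbers: "claw": the finger opening in mm, from 0 to 87; "dx", "dy", "dz": the shift along the tool's x, y, z in mm; "spin": the turn about the tool's z in degrees. In form: [{"claw": .., "dx": .., "dy": .., "dz": .., "spin": ..}, ...]. A call has 1 to 20 rows; each row is the pose to reach, as a shift and turn from the pose commanded when the call began, along the tool's axes at that moment; what a row does not reach only later rows make up. A row lasts 1/12 s, in which the tool goes at most 41.7 mm and 7.16 degrees, less where a joint would pass 70% of its speed; a pose out of reach is approached as far as the arm can. A call with a gripper value outside its range is refused whole. The fingers move at their own pace and stop on an object; FORCE is the grip in N (left out, the last holds). Time passes only in rows, so rows that repeat a pose let the fingers close. It gives the time, the measured TCP pose, the force, the opening and the grip force at its end, in the units of the state.
- get_state(): the state, without advancing time (a new reading comes with each control period).
- get_image(name): name is "scene" or "top" or "wrist"; returns a dict with "frame" (420x560x3 uint8, red, green, blue), "depth" (420x560 float32, m along the optical axis (not along the pixel's ray), 0 where there is no reading), "K" (3x3 intrinsics, pixels), "T" (4x4, takes a point from camera to world coordinates); the wrist camera has in their place "mount" (4x4, takes a point from camera to tool coordinates, whose origin is the TCP and whose axes are the flange's). Camera axes: x right, y down, z forward; pixel columns grow to the right and rows downward; lengths in m; the calibration is good to about 2 mm. A picture is of the moment at which its call begins: read the wrist's pose just before it.
- close_job(): hands the job in; it is judged then, once.
The state is a dict: "time": time; "joint_positions": joint angles; "qd": joint speeds; "joint_torque": joint torques, N m; "position": TCP position; "tool_rot": TCP orientation; "ft_force": force on the tool from outside, world axes, zero at the start; "torque": the same for the moment, N m; "grip_width": opening from 0.0 (shut) to 1.0 (fully open); "grip_force": force on a finger pad.
Only numpy, scipy, OpenCV 4.12 (cv2) and the standard library are available. Lean on these libraries where they do the work, as an engineer would, in place of code of your own. Each camera call takes 0.05 s, during which the arm holds its last target. There are 200 camera calls.

TASK

Four small bottles stand loose on the front half of the worktop, among four round black bottle stands, and are easily knocked over: two white plastic ones with screw lids and two clear glass ones with blue rings at the neck. Put each into the collar of one of the stands, the tallest bottle in the widest stand, the second tallest in the second widest, and so on down to the shortest in the narrowest, so that each stands upright on the floor of its well. Never tip a bottle over, and leave everything else, the glassware along the back too, where it is.

Things in the scene. Friction and masses are not known exactly. Their poses are not given: they have to be found in the camera images.
- bottle_140_mid (a point): The tallest bottle: clear glass with blue rings at the neck, 140 mm tall; body 52 mm across up to 94 mm, then a neck 34 mm across up to the mouth (blue ring a little wider). Stands upright at first; origin at its centre, half-way up, z axis up along the bottle.
- bottle_107_mid (a point): The second tallest bottle: clear glass with blue rings at the neck, 107 mm tall; body 45 mm across up to 71 mm, then a neck 34 mm across. Stands upright at first; origin at its centre, half-way up, z axis up along the bottle.
- bottle_83_mid (a point): The third tallest bottle: white plastic with a blue ribbed lid, 83 mm tall; body 48 mm across up to 66 mm, lid 38 mm across. Stands upright at first; origin at its centre, half-way up, z axis up along the bottle.
- bottle_71_mid (a point): The shortest bottle: white plastic with a white ribbed lid, 71 mm tall; body 42 mm across up to 56 mm, lid 33 mm across. Stands upright at first; origin at its centre, half-way up, z axis up along the bottle.
- stand_126_well (a point): The widest of four round bottle stands that do not move: black rubber foot 126 mm across and 10 mm thick, with an upright steel collar on it, inside diameter 66 mm, wall 4 mm, its rim 22 mm above the worktop. Takes the tallest bottle. Point: centre of the well's floor, 10 mm above the worktop.
- stand_110_well (a point): The second widest of four round bottle stands that do not move: black rubber foot 110 mm across and 10 mm thick, with an upright steel collar on it, inside diameter 60 mm, wall 4 mm, its rim 22 mm above the worktop. Takes the second tallest bottle. Point: centre of the well's floor, 10 mm above the worktop.
- stand_94_well (a point): The third widest of four round bottle stands that do not move: black rubber foot 94 mm across and 10 mm thick, with an upright steel collar on it, inside diameter 62 mm, wall 4 mm, its rim 22 mm above the worktop. Takes the third tallest bottle. Point: centre of the well's floor, 10 mm above the worktop.
- stand_78_well (a point): The narrowest of four round bottle stands that do not move: black rubber foot 78 mm across and 10 mm thick, with an upright steel collar on it, inside diameter 56 mm, wall 4 mm, its rim 22 mm above the worktop. Takes the shortest bottle. Point: centre of the well's floor, 10 mm above the worktop.
- cup_mid (a point): Bystander, loose: translucent grey-blue plastic measuring cup standing upside down, 70 mm across, 96 mm tall. Point: its centre, half-way up. Leave it.
- cap_mid (a point): Bystander, loose: dark blue screw cap lying alone on the worktop, 36 mm across, 23 mm tall. Point: its centre, half-way up. Leave it.
Things that resemble listed ones, but are neither listed nor needed, are in the scene too. What is shaped like the part that bears stand_126_well but brown is not meant.

How it is judged:
By the outcome, as a careful person would: the job done as asked, in the order asked, and still so for the second after the job is handed in, with the robot touching nothing.
It also fails if it takes over 136 s, if anything falls off the work surface, if the arm or the gripper's body presses on something with over 40 N, if the wrist force passes 120 N, or if a joint passes its speed limit or range.

## Working session

There is one attempt and no reset: what is moved stays moved. The work goes in short steps, Python scripts to look and compute and a shell command to move; the robot and the scene stay as the last step left them, time stands still between calls to the robot, and variables do not carry over. Pictures are saved under pics/ and viewed, at most 14 in all, crops included, and the job is handed in when it is done.

```bash
mkdir -p pics; python3 - <<'E'
from bench import *
import cv2,numpy as np
s=get_state();print({k:np.round(v,3).tolist() for k,v in s.items()})
for n in ("scene","top"):
    d=get_image(n);cv2.imwrite(f"pics/{n}0.png",d["frame"][:,:,::-1]);np.savez(f"{n}0.npz",**d);print(n,d["K"].round(1).tolist(),d["T"].round(3).tolist())
E
```

```text
{'time': 0.0, 'joint_positions': [1.247, 0.322, -0.07, 1.452, 0.023, 1.371, -0.057], 'qd': [-0.0, 0.0, 0.0, 0.001, 0.001, 0.002, -0.002], 'joint_torque': [-0.0, -49.129, -0.404, -31.253, -0.064, 0.044, 0.0], 'position': [0.215, -0.613, 0.235], 'tool_rot': [-3.095, -0.528, 0.001], 'ft_force': [-0.076, -0.19, -0.473], 'torque': [-0.029, 0.002, -0.014], 'grip_force': 0.0, 'grip_width': 1.0}
scene [[421.9, 0.0, 273.6], [0.0, 421.9, 208.6], [0.0, 0.0, 1.0]] [[-0.66, -0.37, 0.654, -0.29], [-0.752, 0.326, -0.574, 0.619], [-0.001, -0.87, -0.493, 0.71], [0.0, 0.0, 0.0, 1.0]]
top [[436.9, 0.0, 284.2], [0.0, 436.9, 217.0], [0.0, 0.0, 1.0]] [[-0.019, -0.996, 0.084, 0.414], [-1.0, 0.017, -0.02, -0.116], [0.019, -0.084, -0.996, 1.615], [0.0, 0.0, 0.0, 1.0]]
```

View pics/scene0.png

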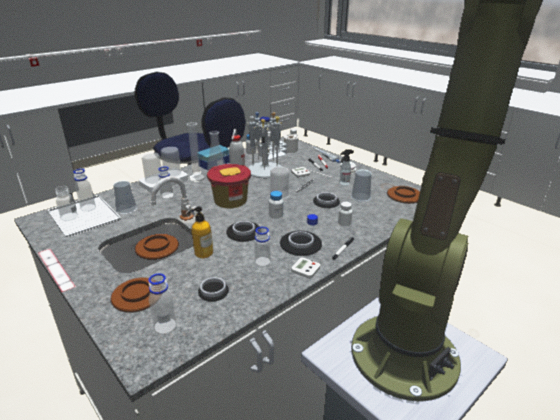

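View pics/top0.png

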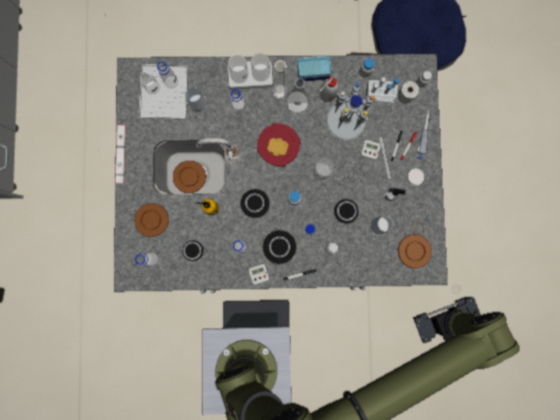

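The candidates for black stands in the top view are at (279,246), (254,203), (346,211) and (193,251). The brown look-alikes are at (151,219), (189,177) and (415,251). The bottles are at (145,259), (238,246), (295,197) and (333,247). I'll enlarge this area and measure.

```bash
cat > h.py <<'E'
import numpy as np,cv2
def ray(d,u,v,z):
    K,T=d["K"],d["T"];r=T[:3,:3]@np.linalg.solve(K,[u,v,1.]);o=T[:3,3];return o+r*(z-o[2])/r[2]
def blobs(m,lo):
    n,_,st,c=cv2.connectedComponentsWithStats(m.astype(np.uint8),connectivity=8)
    return [(st[i],c[i]) for i in range(1,n) if st[i,4]>=lo]
E
python3 - <<'E'
from h import *
t=dict(np.load("top0.npz"));s=dict(np.load("scene0.npz"))
a=cv2.resize(t["frame"][165:290,115:435],(800,312),interpolation=cv2.INTER_CUBIC)
b=cv2.resize(s["frame"][180:340,100:440],(612,288),interpolation=cv2.INTER_CUBIC)
c=np.zeros((600,800,3),np.uint8);c[:312]=a;c[312:,:612]=b;cv2.imwrite("pics/crop0.png",c[:,:,::-1])
f=t["frame"].astype(int);g=f.max(2)
m=(g<48);m[:160]=0;m[290:]=0;m[:,:115]=0;m[:,440:]=0
for st,ce in blobs(m,40):
    u,v,w,h,A=st
    if max(w,h)>60:continue
    print("dark",st,ray(t,u+(w-1)/2,v+(h-1)/2,.01).round(3), "dia",round(w/436.9*1.605,3),round(h/436.9*1.605,3))
for n,d in (("top",t),("scene",s)):
    f=d["frame"].astype(int);m=(f[:,:,2]-f[:,:,0]>45)
    for st,ce in blobs(m,6):
        u,v,w,h,A=st;c=(u+(w-1)/2,v+(h-1)/2)
        print(n,"blue",st,[ray(d,*c,z).round(3)[:2].tolist() for z in(.023,.083,.105,.138)])
E
```

```text
dark [390 189  15   6  63] [ 0.637 -0.57   0.01 ] dia 0.055 0.022
dark [241 190  28  27 261] [ 0.603 -0.04   0.01 ] dia 0.103 0.099
dark [248 196  14  14 148] [ 0.605 -0.04   0.01 ] dia 0.051 0.051
dark [335 200  18  23  54] [ 0.567 -0.368  0.01 ] dia 0.066 0.084
dark [340 204  14  14 156] [ 0.569 -0.379  0.01 ] dia 0.051 0.051
dark [263 231  33  33 421] [ 0.439 -0.127  0.01 ] dia 0.121 0.121
dark [272 239  15  16 189] [ 0.441 -0.127  0.01 ] dia 0.055 0.059
dark [186 244  13  13 126] [0.434 0.19  0.01 ] dia 0.048 0.048
top blue [298  57  33  18 496] [[1.119, -0.271], [1.093, -0.265], [1.083, -0.263], [1.068, -0.26]]
top blue [364  58  11  11  88] [[1.127, -0.48], [1.1, -0.466], [1.09, -0.461], [1.076, -0.454]]
top blue [157  62  11   9  34] [[1.123, 0.299], [1.097, 0.284], [1.087, 0.278], [1.072, 0.269]]
top blue [394  78   6   5  22] [[1.06, -0.582], [1.035, -0.564], [1.026, -0.558], [1.013, -0.548]]
top blue [356  83   4   4  11] [[1.044, -0.434], [1.02, -0.422], [1.011, -0.417], [0.998, -0.411]]
top blue [387  84   6   5  20] [[1.037, -0.554], [1.013, -0.538], [1.004, -0.532], [0.
[... 1482 characters left out ...]
0.081]]
scene blue [ 74 176  13   5  23] [[1.282, 0.216], [1.144, 0.252], [1.094, 0.264], [1.018, 0.284]]
scene blue [270 190  12  10  85] [[0.691, -0.25], [0.606, -0.174], [0.574, -0.147], [0.527, -0.105]]
scene blue [307 214  11  11  93] [[0.49, -0.227], [0.422, -0.153], [0.397, -0.126], [0.36, -0.085]]
scene blue [255 226  14   9  65] [[0.546, -0.065], [0.473, -0.005], [0.446, 0.017], [0.406, 0.049]]
scene blue [255 236  15   6  34] [[0.509, -0.036], [0.439, 0.021], [0.414, 0.042], [0.375, 0.073]]
scene blue [149 273  17  12  95] [[0.545, 0.283], [0.472, 0.313], [0.445, 0.323], [0.405, 0.34]]
scene blue [150 283  18  11  50] [[0.509, 0.298], [0.439, 0.326], [0.414, 0.336], [0.375, 0.352]]
```

View pics/crop0.png

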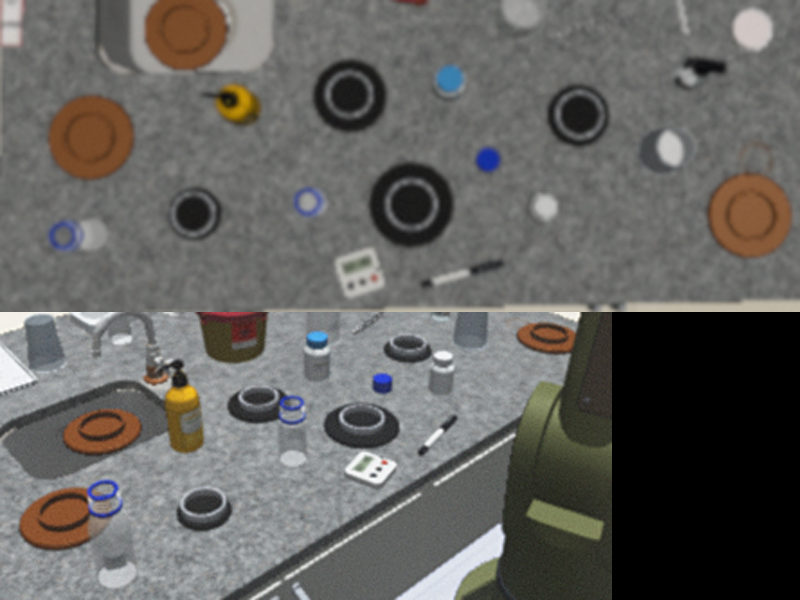

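Everything matches the descriptions. The black stands by diameter are crop (411,204)=126, (350,95)=110, (578,115)=94 and (194,213)=78. The glass rings from the two views agree: 140 at (.405,.341), 107 at (.446,.016). I'll refine the white bottle and the stands next, and start the arm moving.

```bash
python3 - <<'E'
from h import *
t=dict(np.load("top0.npz"));s=dict(np.load("scene0.npz"))
f=t["frame"].astype(int)
m=np.zeros(f.shape[:2],bool);m[238:258,322:344]=(f.min(2)>150)[238:258,322:344]
for st,ce in blobs(m,8):print("71 top",st,ray(t,*ce,.071).round(4))
g=s["frame"].astype(int);m=np.zeros(g.shape[:2],bool);m[195:230,332:360]=(g.min(2)>135)[195:230,332:360]
for st,ce in blobs(m,8):
    print("71 scene lid?",st,ray(s,st[0]+(st[2]-1)/2,st[1]+5,.068).round(4))
# stand feet: dark at a looser threshold, hull boxes
for th in(60,75):
  for n,(u,v) in dict(s126=(279.3,246.5),s110=(254.6,203),s94=(346.5,211),s78=(192.5,250.5)).items():
    r=24;U,V=int(u),int(v);m=(f.max(2)<th)[V-r:V+r+1,U-r:U+r+1].astype(np.uint8)
    m=cv2.morphologyEx(m,cv2.MORPH_CLOSE,np.ones((5,5)))
    b=max(blobs(m,20),key=lambda q:q[0][4])[0];c=(U-r+b[0]+(b[2]-1)/2,V-r+b[1]+(b[3]-1)/2)
    print(th,n,c,(b[2:4]/436.9*1.605).round(3),ray(t,*c,.01).round(4)[:2])
# bystander heights near path
d=t["depth"]
for n,(u,v) in dict(soap=(209,206),cup=(383,225),grey=(323,168),b83=(295,197),b71=(333,247),bucket=(279,145)).items():
    z=d[v-3:v+4,u-3:u+4];z=z[z>0]
    if len(z):z=z.min();p=(t["T"]@np.r_[np.linalg.solve(t["K"],[u,v,1])*z,1])[:3];print(n,p.round(3))
E
python3 -m jog '[{"claw":87,"dx":50,"dy":-50,"dz":-80,"spin":7},{"claw":87,"dx":90,"dy":-80,"dz":-120,"spin":14},{"claw":87,"dx":120,"dy":-110,"dz":-120,"spin":19.4},{"claw":87,"dx":220,"dy":-130,"dz":-120,"spin":19.4},{"claw":87,"dx":340,"dy":-150,"dz":-120,"spin":19.4},{"claw":87,"dx":340,"dy":-150,"dz":-120,"spin":19.4},{"claw":87,"dx":340,"dy":-150,"dz":-120,"spin":19.4},{"claw":87,"dx":340,"dy":-150,"dz":-120,"spin":19.4},{"claw":87,"dx":340,"dy":-150,"dz":-120,"spin":19.4},{"claw":87,"dx":340,"dy":-150,"dz":-120,"spin":19.4},{"claw":87,"dx":340,"dy":-150,"dz":-120,"spin":19.4},{"claw":87,"dx":340,"dy":-150,"dz":-120,"spin":19.4}]' 30; ls; python3 -c "
from bench import *;print(get_state()['joint_positions'])"
```

```text
71 top [329 243   9  10  67] [ 0.4333 -0.3173  0.071 ]
71 scene lid? [332 195  28  35 603] [ 0.4509 -0.3365  0.068 ]
60 s126 (np.float64(279.0), np.float64(246.5)) [0.121 0.125] [ 0.4407 -0.1272]
60 s110 (np.float64(254.5), np.float64(203.0)) [0.103 0.107] [ 0.6027 -0.0396]
60 s94 (np.float64(345.5), np.float64(211.0)) [0.088 0.092] [ 0.5672 -0.3757]
60 s78 (np.float64(194.0), np.float64(250.0)) [0.062 0.062] [0.4337 0.1832]
75 s126 (np.float64(279.0), np.float64(246.5)) [0.121 0.125] [ 0.4407 -0.1272]
75 s110 (np.float64(254.5), np.float64(203.0)) [0.11  0.107] [ 0.6027 -0.0396]
75 s94 (np.float64(346.0), np.float64(211.0)) [0.092 0.092] [ 0.5672 -0.3775]
75 s78 (np.float64(194.0), np.float64(250.0)) [0.07  0.077] [0.4337 0.1832]
soap [0.577 0.105 0.16 ]
cup [ 0.507 -0.489  0.107]
grey [ 0.71  -0.285  0.109]
b83 [ 0.612 -0.186  0.094]
b71 [ 0.434 -0.316  0.08 ]
bucket [ 0.789 -0.133  0.132]
time: 1.1
position: [0.4887, -0.3563, 0.3561]
tool_rot: [-3.14, -0.008, 0.0]
ft_force: [0.2, 0.2, 0.1]
grip_width: 0.998
grip_force: 0.0
h.py
pics
scene0.npz
top0.npz
[ 0.81536326  0.20982525 -0.27721395  1.3603155   0.05610096  1.57986977
 -1.02102213]
```

```bash
python3 -m jog '[{"claw":87,"dx":-84,"dy":-697,"dz":0},{"claw":87,"dx":-84,"dy":-697,"dz":0},{"claw":87,"dx":-84,"dy":-697,"dz":0},{"claw":87,"dx":-84,"dy":-697,"dz":0},{"claw":87,"dx":-84,"dy":-697,"dz":0},{"claw":87,"dx":-84,"dy":-697,"dz":0},{"claw":87,"dx":-84,"dy":-697,"dz":0},{"claw":87,"dx":-84,"dy":-697,"dz":0},{"claw":87,"dx":-84,"dy":-697,"dz":0},{"claw":87,"dx":-84,"dy":-697,"dz":0},{"claw":87,"dx":-84,"dy":-697,"dz":0},{"claw":87,"dx":-84,"dy":-697,"dz":0},{"claw":87,"dx":-84,"dy":-697,"dz":0},{"claw":87,"dx":-84,"dy":-697,"dz":0},{"claw":87,"dx":-84,"dy":-697,"dz":0},{"claw":87,"dx":-84,"dy":-697,"dz":0},{"claw":87,"dx":-84,"dy":-697,"dz":0},{"claw":87,"dx":-84,"dy":-697,"dz":0},{"claw":87,"dx":-84,"dy":-697,"dz":0},{"claw":87,"dx":-84,"dy":-697,"dz":0}]'
cat >> h.py <<'E'
def wrist(name):
    from bench import get_state,get_image
    from scipy.spatial.transform import Rotation as R
    s=get_state();d=get_image("wrist");M=np.eye(4);M[:3,:3]=R.from_rotvec(s["tool_rot"]).as_matrix();M[:3,3]=s["position"]
    d["T"]=M@d["mount"];cv2.imwrite(f"pics/{name}.png",d["frame"][:,:,::-1]);np.savez(f"{name}.npz",**d)
    print(np.round(s["position"],4),np.round(s["joint_positions"],2));return d
E
python3 - <<'E'
from h import *
d=wrist("w1");print(d["K"].round(1).tolist(),d["mount"].round(3).tolist())
E
```

```text
[ 0.4887 -0.3563  0.3561] [ 0.82  0.21 -0.28  1.36  0.06  1.58 -1.02]
[[301.7, 0.0, 285.0], [0.0, 301.7, 208.8], [0.0, 0.0, 1.0]] [[0.001, -0.963, -0.269, 0.074], [1.0, 0.001, 0.001, -0.001], [-0.001, -0.269, 0.963, -0.148], [0.0, 0.0, 0.0, 1.0]]$[0]: bad value
```

View pics/w1.png

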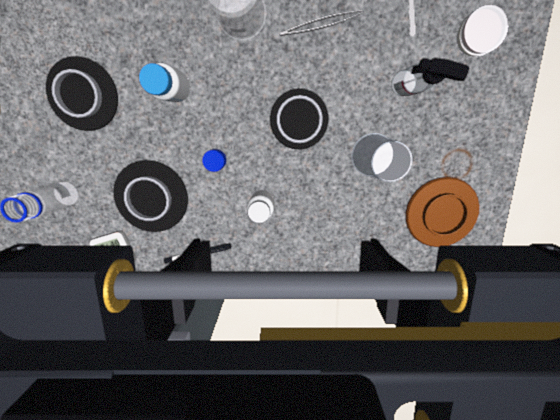

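The wrist view shows stand 94 at (299,119), stand 126 at (150,195), stand 110 at (82,92), the blue lid at (156,80), the white lid at (260,210) and the cap at (213,160). The move was refused because `spin` was missing, so I'll use this view as a cross-check and resend it.

```bash
python3 - <<'E'
from h import *
d=dict(np.load("w1.npz"))
for n,u,v,z in(("s94 rim",299,119,.022),("s126 rim",148,199,.022),("s110 rim",77,94,.022),("b83 lid",156,79,.083),("b71 lid",259.5,210,.071)):print(n,ray(d,u,v,z).round(4))
E
python3 -m jog '[{"claw":87,"dx":-84,"dy":-697,"dz":0,"spin":0.3},{"claw":87,"dx":-84,"dy":-697,"dz":0,"spin":0.3},{"claw":87,"dx":-84,"dy":-697,"dz":0,"spin":0.3},{"claw":87,"dx":-84,"dy":-697,"dz":0,"spin":0.3},{"claw":87,"dx":-84,"dy":-697,"dz":0,"spin":0.3},{"claw":87,"dx":-84,"dy":-697,"dz":0,"spin":0.3},{"claw":87,"dx":-84,"dy":-697,"dz":0,"spin":0.3},{"claw":87,"dx":-84,"dy":-697,"dz":0,"spin":0.3},{"claw":87,"dx":-84,"dy":-697,"dz":0,"spin":0.3},{"claw":87,"dx":-84,"dy":-697,"dz":0,"spin":0.3},{"claw":87,"dx":-84,"dy":-697,"dz":0,"spin":0.3},{"claw":87,"dx":-84,"dy":-697,"dz":0,"spin":0.3},{"claw":87,"dx":-84,"dy":-697,"dz":0,"spin":0.3},{"claw":87,"dx":-84,"dy":-697,"dz":0,"spin":0.3},{"claw":87,"dx":-84,"dy":-697,"dz":0,"spin":0.3},{"claw":87,"dx":-84,"dy":-697,"dz":0,"spin":0.3},{"claw":87,"dx":-84,"dy":-697,"dz":0,"spin":0.3},{"claw":87,"dx":-84,"dy":-697,"dz":0,"spin":0.3},{"claw":87,"dx":-84,"dy":-697,"dz":0,"spin":0.3},{"claw":87,"dx":-84,"dy":-697,"dz":0,"spin":0.3}]'
python3 - <<'E'
from h import *
d=wrist("w2")
E
```

```text
s94 rim [ 0.5711 -0.3758  0.022 ]
s126 rim [ 0.4434 -0.1298  0.022 ]
s110 rim [ 0.605 -0.042  0.022]
b83 lid [ 0.6186 -0.1871  0.083 ]
b71 lid [ 0.4397 -0.3172  0.071 ]
time: 2.82
position: [0.4042, 0.3359, 0.3559]
tool_rot: [3.14, -0.014, -0.001]
ft_force: [0.1, -0.6, 0.2]
grip_width: 1.005
grip_force: 0.0
[0.4042 0.3359 0.3559] [ 0.25  0.1  -1.05  1.53  0.09  1.57 -2.39]
```

View pics/w2.png

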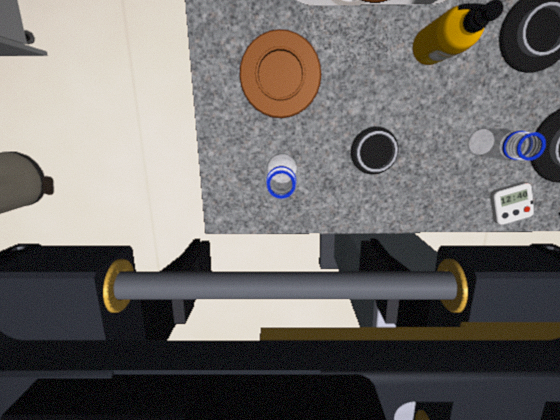

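This shows the 140 bottle's mouth ring at (281,184) and the stand 78 rim at (376,149). The brown decoy is at (280,73).

```bash
python3 - <<'E'
from h import *
d=dict(np.load("w2.npz"))
f=d["frame"].astype(int);m=(f[:,:,2]-f[:,:,0]>60);
for st,ce in blobs(m,20):
    c=(st[0]+(st[2]-1)/2,st[1]+(st[3]-1)/2);print(st,[ray(d,*c,z).round(4)[:2].tolist() for z in(.138,.105)])
print("s78",ray(d,376,149,.022),"s110",ray(d,542,26,.022))
m=(f.max(2)<45)[120:185,340:410]
for st,ce in blobs(m,200):print("well",st,ce+[340,120],ray(d,*(ce+[340,120]),.01))
E
```

```text
[503 130  23  30 110] [[0.4532, 0.0635], [0.4509, 0.0388]]
[517 132  29  29 318] [[0.4513, 0.0428], [0.4488, 0.0163]]
[266 166  30  33 376] [[0.4103, 0.3421], [0.4041, 0.3426]]
s78 [0.43994936 0.19292326 0.022     ] s110 [ 0.61007411 -0.0304457   0.022     ]
well [ 11   7  42  47 296] [362.58445946 146.62837838] [0.44291972 0.21120998 0.01      ]
well [ 21  15  32  33 805] [376.20124224 150.87826087] [0.43599901 0.18879393 0.01      ]
```

```bash
python3 -m jog '[{"claw":87,"dx":0,"dy":0,"dz":40,"spin":-0.5},{"claw":87,"dx":0,"dy":0,"dz":80,"spin":-0.5},{"claw":87,"dx":0,"dy":0,"dz":120,"spin":-0.5},{"claw":87,"dx":0,"dy":0,"dz":150,"spin":-0.5},{"claw":87,"dx":0,"dy":0,"dz":150,"spin":-0.5},{"claw":87,"dx":0,"dy":0,"dz":150,"spin":-0.5},{"claw":87,"dx":0,"dy":0,"dz":150,"spin":-0.5},{"claw":87,"dx":0,"dy":0,"dz":150,"spin":-0.5}]'; python3 -c "
from h import *
from bench import *
s=get_state();print(np.round(s['position'],4),np.round(s['joint_positions'],2),s['tool_rot'])"
```

```text
time: 3.53
position: [0.4047, 0.3385, 0.2092]
tool_rot: [-3.14, -0.002, -0.006]
ft_force: [0.4, -0.3, 0.1]
grip_width: 0.998
grip_force: 0.0
[0.4047 0.3385 0.2092] [ 0.21  0.18 -1.05  1.77  0.17  1.28 -2.45] [-3.13984834e+00 -1.97599379e-03 -6.14501800e-03]
```

```bash
python3 -m jog '[{"claw":87,"dx":2,"dy":-3,"dz":20,"spin":0},{"claw":87,"dx":2,"dy":-3,"dz":40,"spin":0},{"claw":87,"dx":2,"dy":-3,"dz":60,"spin":0},{"claw":87,"dx":2,"dy":-3,"dz":80,"spin":0},{"claw":87,"dx":2,"dy":-3,"dz":97,"spin":0},{"claw":87,"dx":2,"dy":-3,"dz":97,"spin":0},{"claw":87,"dx":2,"dy":-3,"dz":97,"spin":0}]'; python3 -c "
from h import *
d=wrist('w3')"
```

```text
time: 4.12
position: [0.4057, 0.3414, 0.1107]
tool_rot: [-3.141, -0.004, -0.001]
ft_force: [0.2, 0.5, 0.4]
grip_width: 0.999
grip_force: 0.0
[0.4057 0.3414 0.1107] [ 0.13  0.31 -1.    1.87  0.29  1.11 -2.55]
```

View pics/w3.png

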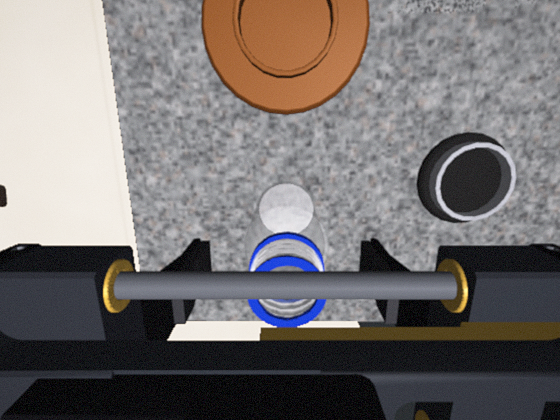

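The bottle neck is centred between the fingers at (286,285). Closing.

```bash
python3 -m jog '[{"claw":60,"dx":0,"dy":0,"dz":0,"spin":0},{"claw":50,"dx":0,"dy":0,"dz":0,"spin":0},{"claw":44,"dx":0,"dy":0,"dz":0,"spin":0},{"claw":38,"dx":0,"dy":0,"dz":0,"spin":0},{"claw":34,"dx":0,"dy":0,"dz":0,"spin":0},{"claw":25,"dx":0,"dy":0,"dz":0,"spin":0},{"claw":25,"dx":0,"dy":0,"dz":0,"spin":0},{"claw":25,"dx":0,"dy":0,"dz":0,"spin":0},{"claw":25,"dx":0,"dy":0,"dz":0,"spin":0},{"claw":25,"dx":0,"dy":0,"dz":0,"spin":0},{"claw":25,"dx":0,"dy":0,"dz":0,"spin":0},{"claw":25,"dx":0,"dy":0,"dz":0,"spin":0}]' 20
```

```text
time: 5.17
position: [0.405, 0.3409, 0.1095]
tool_rot: [3.141, 0.004, -0.0]
ft_force: [-0.1, 0.5, -0.1]
grip_width: 0.389
grip_force: 20.0
```

```bash
python3 -m jog '[{"claw":25,"dx":0,"dy":0,"dz":-10,"spin":0},{"claw":25,"dx":0,"dy":0,"dz":-25,"spin":0},{"claw":25,"dx":0,"dy":0,"dz":-45,"spin":0},{"claw":25,"dx":0,"dy":0,"dz":-70,"spin":0},{"claw":25,"dx":0,"dy":0,"dz":-95,"spin":0},{"claw":25,"dx":0,"dy":5,"dz":-120,"spin":0},{"claw":25,"dx":2,"dy":15,"dz":-140,"spin":0},{"claw":25,"dx":4,"dy":30,"dz":-150,"spin":0},{"claw":25,"dx":6,"dy":55,"dz":-150,"spin":0},{"claw":25,"dx":8,"dy":85,"dz":-150,"spin":0},{"claw":25,"dx":10,"dy":115,"dz":-150,"spin":0},{"claw":25,"dx":12,"dy":145,"dz":-150,"spin":0},{"claw":25,"dx":14,"dy":175,"dz":-150,"spin":0},{"claw":25,"dx":16,"dy":205,"dz":-150,"spin":0},{"claw":25,"dx":18,"dy":235,"dz":-150,"spin":0},{"claw":25,"dx":20,"dy":265,"dz":-150,"spin":0},{"claw":25,"dx":22,"dy":290,"dz":-150,"spin":0},{"claw":25,"dx":24,"dy":310,"dz":-150,"spin":0},{"claw":25,"dx":26,"dy":325,"dz":-150,"spin":0},{"claw":25,"dx":26,"dy":330,"dz":-150,"spin":0}]' && python3 -m jog '[{"claw":25,"dx":0,"dy":10,"dz":0,"spin":0},{"claw":25,"dx":2,"dy":25,"dz":0,"spin":0},{"claw":25,"dx":4,"dy":50,"dz":0,"spin":0},{"claw":25,"dx":6,"dy":75,"dz":0,"spin":0},{"claw":25,"dx":8,"dy":100,"dz":0,"spin":0},{"claw":25,"dx":9,"dy":120,"dz":0,"spin":0},{"claw":25,"dx":10,"dy":133,"dz":0,"spin":0},{"claw":25,"dx":10,"dy":140,"dz":0,"spin":0},{"claw":25,"dx":10,"dy":140,"dz":0,"spin":0},{"claw":25,"dx":10,"dy":140,"dz":0,"spin":0},{"claw":25,"dx":10,"dy":140,"dz":0,"spin":0}]'; python3 -c "
from h import *
d=wrist('w4')
from bench import *
for i in range(3):
  get_image('wrist');print(get_state()['position'],get_state()['tool_rot'])
cv2.imwrite('pics/s4.png',cv2.resize(get_image('scene')['frame'][120:320,200:400],(600,600))[:,:,::-1])"
```

```text
time: 6.83
position: [0.4318, 0.0086, 0.2597]
tool_rot: [3.141, -0.001, -0.0]
ft_force: [-0.5, -0.1, -1.0]
grip_width: 0.384
grip_force: 20.0
time: 7.75
position: [0.4425, -0.1272, 0.2597]
tool_rot: [-3.141, -0.008, -0.0]
ft_force: [1.0, 0.2, -1.8]
grip_width: 0.385
grip_force: 20.0
[ 0.4425 -0.1272  0.2597] [ 0.74 -0.09 -0.48  1.85 -0.04  1.37 -1.3 ]
[ 0.44244512 -0.12750826  0.25966622] [3.14145874e+00 7.89198974e-03 1.54915539e-04]
[ 0.44241085 -0.12777268  0.25965588] [3.14141961e+00 7.24870922e-03 2.17550080e-04]
[ 0.44239171 -0.12800091  0.25967338] [3.14134276e+00 6.76981513e-03 2.30209343e-04]
```

View pics/w4.png

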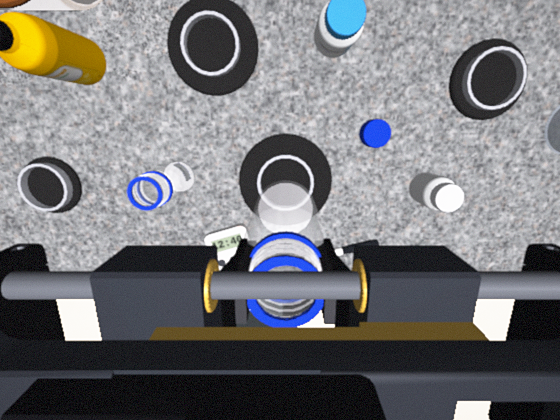

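The bottle hangs over stand 126. The rim centre is at (286,180) and the bottle base at (286,207). Checking both numerically.

```bash
python3 - <<'E'
from h import *
d=dict(np.load("w4.npz"))
for n,u,v,z in(("s126",286,180.5,.022),("base",286.5,204,.150),("mouth",286,285,.29),("s110",209,43,.022),("s94",496,78,.022),("s78",46,186,.022),("b107",150,190,.105),("b83",346,18,.083),("b71",448,197,.071)):print(n,ray(d,u,v,z).round(4))
E
```

```text
s126 [ 0.447  -0.1273  0.022 ]
base [ 0.4492 -0.1273  0.15  ]
mouth [ 0.4493 -0.1263  0.29  ]
s110 [ 0.6066 -0.0375  0.022 ]
s94 [ 0.5714 -0.3752  0.022 ]
s78 [0.4379 0.1847 0.022 ]
b107 [0.4513 0.0124 0.105 ]
b83 [ 0.6146 -0.1829  0.083 ]
b71 [ 0.4378 -0.313   0.071 ]
```

```bash
python3 -m jog '[{"claw":25,"dx":-1,"dy":0,"dz":12,"spin":0},{"claw":25,"dx":-1,"dy":0,"dz":32,"spin":0},{"claw":25,"dx":-1,"dy":0,"dz":57,"spin":0},{"claw":25,"dx":-1,"dy":0,"dz":82,"spin":0},{"claw":25,"dx":-1,"dy":0,"dz":102,"spin":0},{"claw":25,"dx":-1,"dy":0,"dz":115,"spin":0},{"claw":25,"dx":-1,"dy":0,"dz":123,"spin":0},{"claw":25,"dx":-1,"dy":0,"dz":129,"spin":0},{"claw":25,"dx":-1,"dy":0,"dz":133,"spin":0},{"claw":25,"dx":-1,"dy":0,"dz":136,"spin":0},{"claw":25,"dx":-1,"dy":0,"dz":137,"spin":0},{"claw":25,"dx":-1,"dy":0,"dz":138,"spin":0},{"claw":25,"dx":-1,"dy":0,"dz":138,"spin":0},{"claw":25,"dx":-1,"dy":0,"dz":138,"spin":0},{"claw":25,"dx":-1,"dy":0,"dz":138,"spin":0}]'; python3 -c "
from h import *
d=wrist('w5')"
```

```text
time: 9.25
position: [0.4415, -0.129, 0.1219]
tool_rot: [3.141, 0.004, 0.001]
ft_force: [-0.1, -0.2, -1.4]
grip_width: 0.387
grip_force: 20.0
[ 0.4415 -0.129   0.1219] [ 0.72  0.03 -0.5   2.03  0.02  1.08 -1.35]
```

View pics/w5.png

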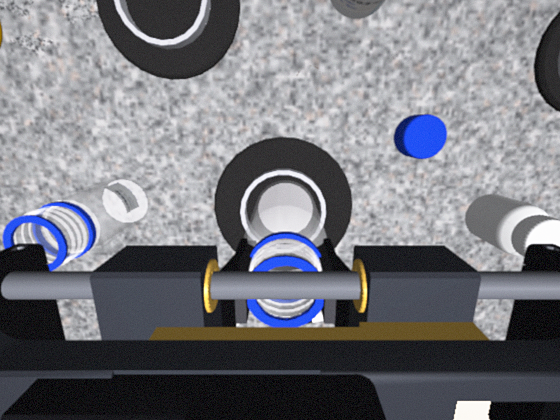

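The base sits centred inside the collar, around (286,207). I'll lower the last 2 mm, then release and rise.

```bash
python3 -m jog '[{"claw":25,"dx":0,"dy":0,"dz":1,"spin":0},{"claw":25,"dx":0,"dy":0,"dz":1.5,"spin":0},{"claw":25,"dx":0,"dy":0,"dz":2,"spin":0},{"claw":25,"dx":0,"dy":0,"dz":2,"spin":0}]' && python3 -m jog '[{"claw":35,"dx":0,"dy":0,"dz":0,"spin":0},{"claw":38,"dx":0,"dy":0,"dz":0,"spin":0},{"claw":42,"dx":0,"dy":0,"dz":0,"spin":0},{"claw":50,"dx":0,"dy":0,"dz":0,"spin":0},{"claw":60,"dx":0,"dy":0,"dz":0,"spin":0},{"claw":70,"dx":0,"dy":0,"dz":0,"spin":0},{"claw":80,"dx":0,"dy":0,"dz":0,"spin":0},{"claw":87,"dx":0,"dy":0,"dz":0,"spin":0},{"claw":87,"dx":0,"dy":0,"dz":-15,"spin":0},{"claw":87,"dx":0,"dy":0,"dz":-45,"spin":0},{"claw":87,"dx":0,"dy":0,"dz":-80,"spin":0},{"claw":87,"dx":4,"dy":-40,"dz":-90,"spin":0},{"claw":87,"dx":4,"dy":-80,"dz":-90,"spin":0},{"claw":87,"dx":4,"dy":-120,"dz":-90,"spin":0},{"claw":87,"dx":4,"dy":-144,"dz":-90,"spin":0},{"claw":87,"dx":4,"dy":-144,"dz":-90,"spin":0},{"claw":87,"dx":4,"dy":-144,"dz":-90,"spin":0},{"claw":87,"dx":4,"dy":-144,"dz":-90,"spin":0},{"claw":87,"dx":4,"dy":-144,"dz":-90,"spin":0}]'; python3 -c "
from h import *
d=wrist('w6')"
```

```text
time: 9.63
position: [0.4413, -0.1289, 0.1195]
tool_rot: [3.142, 0.004, -0.0]
ft_force: [-0.3, -0.1, -2.4]
grip_width: 0.388
grip_force: 20.0
time: 11.22
position: [0.4449, 0.0135, 0.2093]
tool_rot: [3.141, 0.0, -0.001]
ft_force: [0.0, -0.0, -0.6]
grip_width: 1.0
grip_force: 0.0
[0.4449 0.0135 0.2093] [ 0.61 -0.1  -0.65  1.95 -0.06  1.27 -1.6 ]
```

View pics/w6.png

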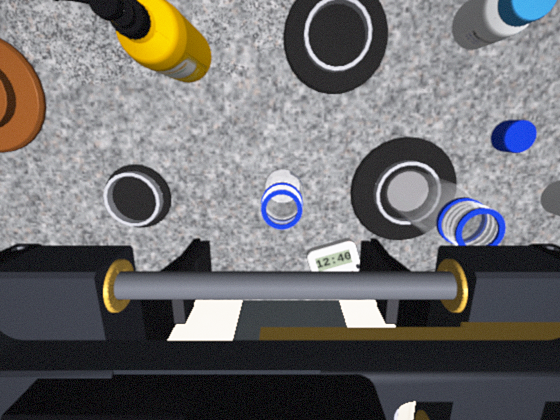

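The 140 bottle stands in its collar with its base at (408,187). Bottle 107's ring is at (282,208), centred between the fingers. Descending to its neck.

```bash
python3 -c "
from h import *
d=dict(np.load('w6.npz'));print(ray(d,282,209,.105))"
python3 -m jog '[{"claw":87,"dx":2,"dy":-2,"dz":20,"spin":0},{"claw":87,"dx":2,"dy":-2,"dz":45,"spin":0},{"claw":87,"dx":2,"dy":-2,"dz":70,"spin":0},{"claw":87,"dx":2,"dy":-2,"dz":95,"spin":0},{"claw":87,"dx":2,"dy":-2,"dz":110,"spin":0},{"claw":87,"dx":2,"dy":-2,"dz":119,"spin":0},{"claw":87,"dx":2,"dy":-2,"dz":119,"spin":0},{"claw":87,"dx":2,"dy":-2,"dz":119,"spin":0},{"claw":60,"dx":2,"dy":-2,"dz":119,"spin":0},{"claw":50,"dx":2,"dy":-2,"dz":119,"spin":0},{"claw":44,"dx":2,"dy":-2,"dz":119,"spin":0},{"claw":38,"dx":2,"dy":-2,"dz":119,"spin":0},{"claw":34,"dx":2,"dy":-2,"dz":119,"spin":0},{"claw":25,"dx":2,"dy":-2,"dz":119,"spin":0},{"claw":25,"dx":2,"dy":-2,"dz":119,"spin":0},{"claw":25,"dx":2,"dy":-2,"dz":119,"spin":0},{"claw":25,"dx":2,"dy":-2,"dz":119,"spin":0},{"claw":25,"dx":2,"dy":-2,"dz":119,"spin":0},{"claw":25,"dx":2,"dy":-2,"dz":119,"spin":0},{"claw":25,"dx":2,"dy":-2,"dz":119,"spin":0}]' 20
```

```text
[0.44834789 0.01726673 0.105     ]
time: 12.93
position: [0.4469, 0.017, 0.0905]
tool_rot: [3.141, 0.004, -0.0]
ft_force: [-0.0, -0.6, 0.7]
grip_width: 0.387
grip_force: 20.0
```

```bash
python3 -m jog '[{"claw":25,"dx":0,"dy":0,"dz":-8,"spin":0},{"claw":25,"dx":0,"dy":0,"dz":-22,"spin":0},{"claw":25,"dx":0,"dy":0,"dz":-42,"spin":0},{"claw":25,"dx":0,"dy":0,"dz":-65,"spin":0},{"claw":25,"dx":0,"dy":5,"dz":-88,"spin":0},{"claw":25,"dx":5,"dy":15,"dz":-105,"spin":0},{"claw":25,"dx":15,"dy":30,"dz":-115,"spin":0},{"claw":25,"dx":35,"dy":43,"dz":-120,"spin":0},{"claw":25,"dx":58,"dy":52,"dz":-120,"spin":0},{"claw":25,"dx":83,"dy":56,"dz":-120,"spin":0},{"claw":25,"dx":108,"dy":57,"dz":-120,"spin":0},{"claw":25,"dx":130,"dy":57,"dz":-120,"spin":0},{"claw":25,"dx":147,"dy":57,"dz":-120,"spin":0},{"claw":25,"dx":157,"dy":57,"dz":-120,"spin":0},{"claw":25,"dx":157,"dy":57,"dz":-120,"spin":0},{"claw":25,"dx":157,"dy":57,"dz":-120,"spin":0},{"claw":25,"dx":157,"dy":57,"dz":-120,"spin":0},{"claw":25,"dx":157,"dy":57,"dz":-120,"spin":0}]'; python3 -c "
from h import *
d=wrist('w7')"
```

```text
time: 14.43
position: [0.6031, -0.0395, 0.2108]
tool_rot: [3.141, 0.004, -0.001]
ft_force: [-0.4, -0.3, -2.4]
grip_width: 0.382
grip_force: 20.0
[ 0.6031 -0.0395  0.2108] [ 0.54  0.3  -0.63  1.59  0.18  1.32 -1.68]
```

View pics/w7.png

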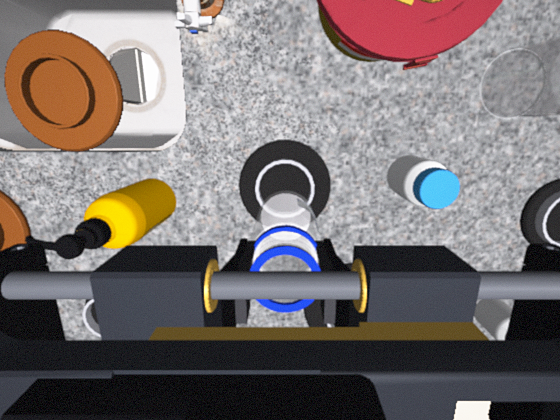

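Rim centre (286,187) and base (287,210) are consistent. The soap pump at (95,235) is beside the gripper body, so I'll check that clearance numerically.

```bash
python3 - <<'E'
from h import *
d=dict(np.load("w7.npz"))
for n,u,v,z in(("s110",285.5,187,.022),("base",287,210,.120),("b83",437,187,.083)):print(n,ray(d,u,v,z).round(4))
D=d["depth"]
f=d["frame"].astype(int);m=(f[:,:,0]>150)&(f[:,:,2]<90)&(f[:,:,1]>100);m[:150]=0;m[250:]=0;m[:,200:]=0
v,u=np.nonzero(m&(D>0));z=D[v,u];P=(d["T"]@np.c_[np.linalg.solve(d["K"],np.c_[u,v,np.ones(len(u))].T).T*z[:,None],np.ones(len(u))].T)[:3].T
m=(f.max(2)<40);m[:205]=0;m[245:]=0;m[:,110:]=0
v,u=np.nonzero(m&(D>0));z=D[v,u];Q=(d["T"]@np.c_[np.linalg.solve(d["K"],np.c_[u,v,np.ones(len(u))].T).T*z[:,None],np.ones(len(u))].T)[:3].T
print("soap",P.min(0),P.max(0));print("pump",Q.min(0),Q.max(0))
E
```

```text
s110 [ 0.6089 -0.0391  0.022 ]
base [ 0.6095 -0.04    0.12  ]
b83 [ 0.6218 -0.18    0.083 ]
soap [ 0.52382652  0.01029281 -0.00167294] [0.64180844 0.31338798 0.27353295]
pump [0.58106979 0.04068309 0.11692056] [0.64105127 0.15273945 0.27072298]
```

```bash
python3 -m jog '[{"claw":25,"dx":0,"dy":0,"dz":12,"spin":0},{"claw":25,"dx":0,"dy":0,"dz":32,"spin":0},{"claw":25,"dx":0,"dy":0,"dz":57,"spin":0},{"claw":25,"dx":0,"dy":0,"dz":78,"spin":0},{"claw":25,"dx":0,"dy":0,"dz":91,"spin":0},{"claw":25,"dx":0,"dy":0,"dz":99,"spin":0},{"claw":25,"dx":0,"dy":0,"dz":104,"spin":0},{"claw":25,"dx":0,"dy":0,"dz":107,"spin":0},{"claw":25,"dx":0,"dy":0,"dz":108.5,"spin":0},{"claw":25,"dx":0,"dy":0,"dz":109.5,"spin":0},{"claw":25,"dx":0,"dy":0,"dz":109.5,"spin":0},{"claw":25,"dx":0,"dy":0,"dz":109.5,"spin":0},{"claw":25,"dx":0,"dy":0,"dz":109.5,"spin":0}]'; python3 -c "
from h import *
d=wrist('w8')"
```

```text
time: 15.57
position: [0.6044, -0.0395, 0.1016]
tool_rot: [3.141, 0.004, 0.002]
ft_force: [-0.3, -0.3, -0.9]
grip_width: 0.384
grip_force: 20.0
[ 0.6044 -0.0395  0.1016] [ 0.52  0.39 -0.61  1.71  0.24  1.12 -1.73]
```

View pics/w8.png

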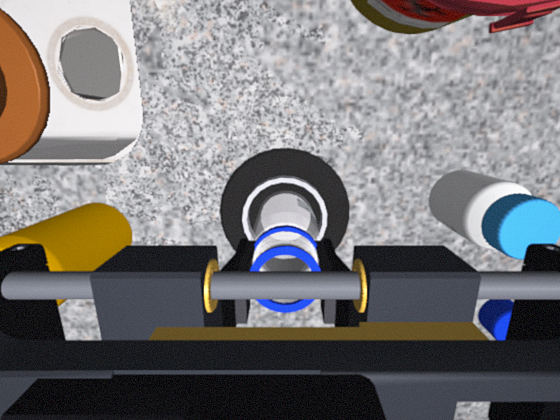

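Bottle 107's base is inside the collar, around (286,215). I'll seat it, release, and move above bottle 83.

```bash
python3 -m jog '[{"claw":25,"dx":0,"dy":0,"dz":1,"spin":0},{"claw":25,"dx":0,"dy":0,"dz":1.5,"spin":0},{"claw":25,"dx":0,"dy":0,"dz":1.5,"spin":0}]' && python3 -m jog '[{"claw":35,"dx":0,"dy":0,"dz":0,"spin":0},{"claw":38,"dx":0,"dy":0,"dz":0,"spin":0},{"claw":42,"dx":0,"dy":0,"dz":0,"spin":0},{"claw":50,"dx":0,"dy":0,"dz":0,"spin":0},{"claw":60,"dx":0,"dy":0,"dz":0,"spin":0},{"claw":70,"dx":0,"dy":0,"dz":0,"spin":0},{"claw":80,"dx":0,"dy":0,"dz":0,"spin":0},{"claw":87,"dx":0,"dy":0,"dz":0,"spin":0},{"claw":87,"dx":0,"dy":0,"dz":-15,"spin":0},{"claw":87,"dx":0,"dy":0,"dz":-45,"spin":0},{"claw":87,"dx":0,"dy":0,"dz":-80,"spin":0},{"claw":87,"dx":13,"dy":40,"dz":-90,"spin":0},{"claw":87,"dx":13,"dy":80,"dz":-90,"spin":0},{"claw":87,"dx":13,"dy":120,"dz":-90,"spin":0},{"claw":87,"dx":13,"dy":145,"dz":-90,"spin":0},{"claw":87,"dx":13,"dy":145,"dz":-90,"spin":0},{"claw":87,"dx":13,"dy":145,"dz":-90,"spin":0},{"claw":87,"dx":13,"dy":145,"dz":-90,"spin":0},{"claw":87,"dx":13,"dy":145,"dz":-90,"spin":0}]'; python3 - <<'E'
from h import *
d=wrist("w9");f=d["frame"].astype(int)
m=(f[:,:,2]-f[:,:,0]>60)
for st,ce in blobs(m,30):
    c=(st[0]+(st[2]-1)/2,st[1]+(st[3]-1)/2);print(st,c,[ray(d,*c,z).round(4)[:2].tolist() for z in(.083,.117)])
E
```

```text
time: 15.87
position: [0.6046, -0.0395, 0.1006]
tool_rot: [3.141, 0.004, 0.002]
ft_force: [-1.1, -0.4, 4.5]
grip_width: 0.386
grip_force: 20.0
time: 17.45
position: [0.6178, -0.1822, 0.1896]
tool_rot: [-3.141, -0.009, -0.0]
ft_force: [0.7, -0.0, 0.6]
grip_width: 1.0
grip_force: 0.0
[ 0.6178 -0.1822  0.1896] [ 0.68  0.39 -0.56  1.51  0.21  1.3  -1.47]
[ 267  187   42   44 1454] (np.float64(287.5), np.float64(208.5)) [[0.6211, -0.1831], [0.6306, -0.1827]]
[101 206  42  41 274] (np.float64(121.5), np.float64(226.0)) [[0.604, -0.0352], [0.6157, -0.0546]]
[ 80 216  47  30 606] (np.float64(103.0), np.float64(230.5)) [[0.5996, -0.0181], [0.6119, -0.0397]]
[325 268  16   3  37] (np.float64(332.5), np.float64(269.0)) [[0.5631, -0.2254], [0.5803, -0.2194]]
[327 299  16   3  40] (np.float64(334.5), np.float64(300.0)) [[0.5304, -0.2289], [0.552, -0.2225]]
```

```bash
python3 -m jog '[{"claw":87,"dx":1,"dy":0,"dz":20,"spin":0},{"claw":87,"dx":1,"dy":0,"dz":45,"spin":0},{"claw":87,"dx":1,"dy":0,"dz":70,"spin":0},{"claw":87,"dx":1,"dy":0,"dz":95,"spin":0},{"claw":87,"dx":1,"dy":0,"dz":120,"spin":0},{"claw":87,"dx":1,"dy":0,"dz":137,"spin":0},{"claw":87,"dx":1,"dy":0,"dz":145,"spin":0},{"claw":87,"dx":1,"dy":0,"dz":145,"spin":0},{"claw":87,"dx":1,"dy":0,"dz":145,"spin":0},{"claw":70,"dx":1,"dy":0,"dz":145,"spin":0},{"claw":62,"dx":1,"dy":0,"dz":145,"spin":0},{"claw":56,"dx":1,"dy":0,"dz":145,"spin":0},{"claw":52,"dx":1,"dy":0,"dz":145,"spin":0},{"claw":48,"dx":1,"dy":0,"dz":145,"spin":0},{"claw":38,"dx":1,"dy":0,"dz":145,"spin":0},{"claw":38,"dx":1,"dy":0,"dz":145,"spin":0},{"claw":38,"dx":1,"dy":0,"dz":145,"spin":0},{"claw":38,"dx":1,"dy":0,"dz":145,"spin":0},{"claw":38,"dx":1,"dy":0,"dz":145,"spin":0}]' 20
```

```text
time: 19.08
position: [0.6184, -0.1845, 0.0446]
tool_rot: [3.141, 0.004, 0.0]
ft_force: [-0.6, -0.9, 2.0]
grip_width: 0.536
grip_force: 20.0
```

```bash
python3 -m jog '[{"claw":38,"dx":0,"dy":0,"dz":-8,"spin":0},{"claw":38,"dx":0,"dy":0,"dz":-22,"spin":0},{"claw":38,"dx":0,"dy":0,"dz":-42,"spin":0},{"claw":38,"dx":0,"dy":0,"dz":-65,"spin":0},{"claw":38,"dx":0,"dy":5,"dz":-88,"spin":0},{"claw":38,"dx":-4,"dy":15,"dz":-105,"spin":0},{"claw":38,"dx":-8,"dy":30,"dz":-115,"spin":0},{"claw":38,"dx":-13,"dy":50,"dz":-120,"spin":0},{"claw":38,"dx":-19,"dy":75,"dz":-120,"spin":0},{"claw":38,"dx":-25,"dy":100,"dz":-120,"spin":0},{"claw":38,"dx":-31,"dy":125,"dz":-120,"spin":0},{"claw":38,"dx":-37,"dy":150,"dz":-120,"spin":0},{"claw":38,"dx":-42,"dy":170,"dz":-120,"spin":0},{"claw":38,"dx":-46,"dy":184,"dz":-120,"spin":0},{"claw":38,"dx":-47,"dy":191,"dz":-120,"spin":0},{"claw":38,"dx":-47,"dy":191,"dz":-120,"spin":0},{"claw":38,"dx":-47,"dy":191,"dz":-120,"spin":0},{"claw":38,"dx":-47,"dy":191,"dz":-120,"spin":0},{"claw":38,"dx":-47,"dy":191,"dz":-120,"spin":0},{"claw":38,"dx":-47,"dy":191,"dz":-120,"spin":0}]'; python3 -c "
from h import *
d=wrist('w10')"
```

```text
time: 20.75
position: [0.5727, -0.3739, 0.1647]
tool_rot: [-3.141, -0.008, -0.0]
ft_force: [0.5, -0.3, -0.8]
grip_width: 0.537
grip_force: 20.0
[ 0.5727 -0.3739  0.1647] [ 0.89  0.47 -0.48  1.43  0.22  1.29 -1.17]
```

View pics/w10.png

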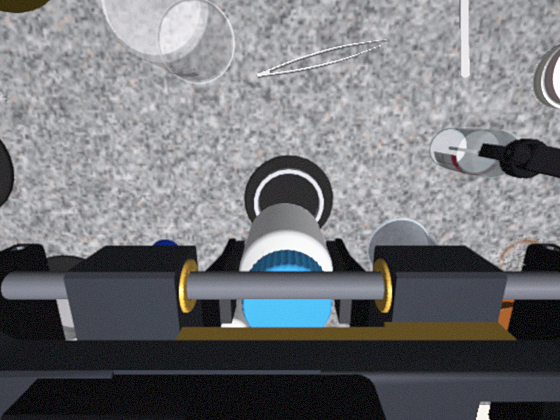

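The stand 94 rim is centred at about (289.5,201). The bottle body hangs at about u=286. Computing the residual.

```bash
python3 - <<'E'
from h import *
d=dict(np.load("w10.npz"))
p=ray(d,289.5,168,.022);print("rim far edge",p,"centre",p[0]-.035,ray(d,289.5,201,.022)[1]);p=ray(d,289,155,.01);print("foot far -> centre",p[0]-.047,p[1])
for u in(247,325):print(ray(d,u,200,.12))
print("base far edge",ray(d,286,204,.12)); print("lid",ray(d,287,285,.203))
from bench import *;print(get_state()["position"])
E
```

```text
rim far edge [ 0.60663318 -0.37682493  0.022     ] centre 0.5716331754559432 -0.37715473758381357
foot far -> centre 0.5708806209967476 -0.37639116753583346
[ 0.59897809 -0.34747353  0.12      ]
[ 0.59928427 -0.398846    0.12      ]
base far edge [ 0.59640798 -0.37317802  0.12      ]
lid [ 0.58408905 -0.37338177  0.203     ]
[ 0.57250481 -0.37428968  0.16465803]
```

```bash
python3 -m jog '[{"claw":38,"dx":-1,"dy":2,"dz":12,"spin":0},{"claw":38,"dx":-1,"dy":2,"dz":32,"spin":0},{"claw":38,"dx":-1,"dy":2,"dz":57,"spin":0},{"claw":38,"dx":-1,"dy":2,"dz":78,"spin":0},{"claw":38,"dx":-1,"dy":2,"dz":88,"spin":0},{"claw":38,"dx":-1,"dy":2,"dz":92,"spin":0},{"claw":38,"dx":-1,"dy":2,"dz":97,"spin":0},{"claw":38,"dx":-1,"dy":2,"dz":102,"spin":0},{"claw":38,"dx":-1,"dy":2,"dz":106,"spin":0},{"claw":38,"dx":-1,"dy":2,"dz":108.5,"spin":0},{"claw":38,"dx":-1,"dy":2,"dz":109.5,"spin":0},{"claw":38,"dx":-1,"dy":2,"dz":109.5,"spin":0},{"claw":38,"dx":-1,"dy":2,"dz":109.5,"spin":0},{"claw":38,"dx":-1,"dy":2,"dz":109.5,"spin":0}]'; python3 -m jog '[{"claw":38,"dx":0,"dy":0,"dz":1,"spin":0},{"claw":38,"dx":0,"dy":0,"dz":1,"spin":0},{"claw":38,"dx":0,"dy":0,"dz":1,"spin":0}]'
```

```text
time: 21.97
position: [0.5712, -0.3778, 0.0555]
tool_rot: [3.141, 0.004, 0.001]
ft_force: [-0.3, -0.5, 0.0]
grip_width: 0.535
grip_force: 20.0
time: 22.22
position: [0.5714, -0.3778, 0.0547]
tool_rot: [3.141, 0.004, 0.001]
ft_force: [0.3, -0.2, 1.2]
grip_width: 0.536
grip_force: 20.0
```

```bash
python3 -m jog '[{"claw":48,"dx":0,"dy":0,"dz":0,"spin":0},{"claw":52,"dx":0,"dy":0,"dz":0,"spin":0},{"claw":56,"dx":0,"dy":0,"dz":0,"spin":0},{"claw":64,"dx":0,"dy":0,"dz":0,"spin":0},{"claw":72,"dx":0,"dy":0,"dz":0,"spin":0},{"claw":80,"dx":0,"dy":0,"dz":0,"spin":0},{"claw":87,"dx":0,"dy":0,"dz":0,"spin":0},{"claw":87,"dx":0,"dy":0,"dz":0,"spin":0},{"claw":87,"dx":0,"dy":0,"dz":-15,"spin":0},{"claw":87,"dx":0,"dy":0,"dz":-45,"spin":0},{"claw":87,"dx":0,"dy":0,"dz":-80,"spin":0},{"claw":87,"dx":0,"dy":0,"dz":-115,"spin":0},{"claw":87,"dx":-35,"dy":-15,"dz":-130,"spin":0},{"claw":87,"dx":-70,"dy":-30,"dz":-130,"spin":0},{"claw":87,"dx":-105,"dy":-50,"dz":-130,"spin":0},{"claw":87,"dx":-134,"dy":-61,"dz":-130,"spin":0},{"claw":87,"dx":-134,"dy":-61,"dz":-130,"spin":0},{"claw":87,"dx":-134,"dy":-61,"dz":-130,"spin":0},{"claw":87,"dx":-134,"dy":-61,"dz":-130,"spin":0},{"claw":87,"dx":-134,"dy":-61,"dz":-130,"spin":0}]'; python3 - <<'E'
from h import *
d=wrist("w11");f=d["frame"].astype(int)
m=(f.min(2)>175);m[238:]=0
for st,ce in blobs(m,150):
    c=(st[0]+(st[2]-1)/2,st[1]+(st[3]-1)/2);print(st,c,ray(d,*c,.071).round(4)[:2].tolist())
m=(f[:,:,2]-f[:,:,0]>60)
for st,ce in blobs(m,30):
    c=(st[0]+(st[2]-1)/2,st[1]+(st[3]-1)/2);print("blue",st,ray(d,*c,.093).round(4)[:2].tolist())
E
```

```text
time: 23.88
position: [0.4382, -0.3173, 0.1849]
tool_rot: [3.141, 0.005, 0.003]
ft_force: [0.4, -0.1, -0.0]
grip_width: 0.997
grip_force: 0.0
[ 0.4382 -0.3173  0.1849] [ 1.04  0.15 -0.51  1.78  0.08  1.23 -1.05]
[  0   0  18  55 202] (np.float64(8.5), np.float64(27.0)) [0.5843, -0.1022]
[ 313   18   73   82 1159] (np.float64(349.0), np.float64(58.5)) [0.5633, -0.3665]
[512  83  48  79 414] (np.float64(535.5), np.float64(122.0)) [0.5156, -0.5255]
[117 113  27  17 166] (np.float64(130.0), np.float64(121.0)) [0.515, -0.1866]
[354 135  36  30 338] (np.float64(371.5), np.float64(149.5)) [0.4924, -0.3901]
[303 153  18  26 157] (np.float64(311.5), np.float64(165.5)) [0.4785, -0.3391]
[ 73 158  67  67 455] (np.float64(106.0), np.float64(191.0)) [0.4552, -0.1574]
[185 164  20  30 277] (np.float64(194.5), np.float64(178.5)) [0.4667, -0.2367]
[367 167  17  19 153] (np.float64(375.0), np.float64(176.0)) [0.4696, -0.395]
[  89  169   43   42 1365] (np.float64(110.0), np.float64(189.5)) [0.4566, -0.1612]
[244 177  16  32 217] (np.float64(251.5), np.float64(192.5)) [0.4544, -0.2864]
[ 28 186  43  51 716] (np.float64(49.0), np.float64(211.0)) [0.4366, -0.1031]
[ 264  186   77   44 1559] (np.float64(302.0), np.float64(207.5)) [0.4407, -0.3316]
[  0 200  45  38 354] (np.float64(22.0), np.float64(218.5)) [0.4294, -0.0772]
[374 225  28  13 157] (np.float64(387.5), np.float64(231.0)) [0.4186, -0.4108]
blue [ 341    9   55   61 2541] [0.5718, -0.375]
blue [ 192  112   38   37 1079] [0.5083, -0.2585]
blue [  2 196  52  49 473] [0.435, -0.1014]
blue [  0 210  23  35 381] [0.4288, -0.0862]
```

View pics/w11.png

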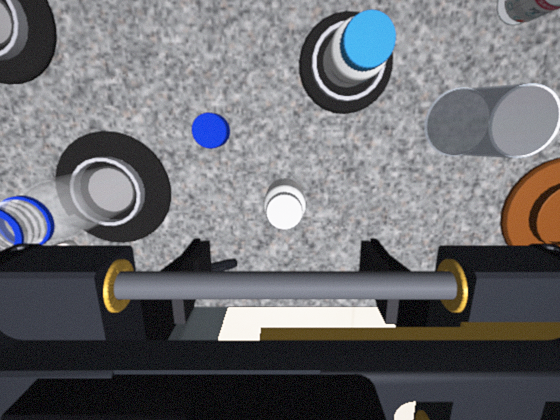

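Bottle 83 is upright in stand 94 with its lid at (368,40) and the collar around it. Bottle 71's lid is at (285,209), centred. Grasping it.

```bash
python3 -m jog '[{"claw":87,"dx":-1,"dy":0,"dz":20,"spin":0},{"claw":87,"dx":-1,"dy":0,"dz":45,"spin":0},{"claw":87,"dx":-1,"dy":0,"dz":70,"spin":0},{"claw":87,"dx":-1,"dy":0,"dz":95,"spin":0},{"claw":87,"dx":-1,"dy":0,"dz":120,"spin":0},{"claw":87,"dx":-1,"dy":0,"dz":140,"spin":0},{"claw":87,"dx":-1,"dy":0,"dz":148,"spin":0},{"claw":87,"dx":-1,"dy":0,"dz":148,"spin":0},{"claw":87,"dx":-1,"dy":0,"dz":148,"spin":0},{"claw":66,"dx":-1,"dy":0,"dz":148,"spin":0},{"claw":56,"dx":-1,"dy":0,"dz":148,"spin":0},{"claw":50,"dx":-1,"dy":0,"dz":148,"spin":0},{"claw":46,"dx":-1,"dy":0,"dz":148,"spin":0},{"claw":42,"dx":-1,"dy":0,"dz":148,"spin":0},{"claw":32,"dx":-1,"dy":0,"dz":148,"spin":0},{"claw":32,"dx":-1,"dy":0,"dz":148,"spin":0},{"claw":32,"dx":-1,"dy":0,"dz":148,"spin":0},{"claw":32,"dx":-1,"dy":0,"dz":148,"spin":0},{"claw":32,"dx":-1,"dy":0,"dz":148,"spin":0},{"claw":32,"dx":-1,"dy":0,"dz":148,"spin":0}]' 20
```

```text
time: 25.6
position: [0.4358, -0.3169, 0.0361]
tool_rot: [3.142, 0.004, -0.0]
ft_force: [1.1, 0.7, 1.3]
grip_width: 0.472
grip_force: 20.0
```

```bash
python3 -m jog '[{"claw":32,"dx":0,"dy":0,"dz":-8,"spin":0},{"claw":32,"dx":0,"dy":0,"dz":-25,"spin":0},{"claw":32,"dx":0,"dy":0,"dz":-50,"spin":0},{"claw":32,"dx":0,"dy":0,"dz":-80,"spin":0},{"claw":32,"dx":0,"dy":0,"dz":-110,"spin":0},{"claw":32,"dx":0,"dy":0,"dz":-140,"spin":0},{"claw":32,"dx":0,"dy":-3,"dz":-165,"spin":0},{"claw":32,"dx":0,"dy":-10,"dz":-182,"spin":0},{"claw":32,"dx":0,"dy":-25,"dz":-190,"spin":0},{"claw":32,"dx":0,"dy":-50,"dz":-190,"spin":0},{"claw":32,"dx":0,"dy":-80,"dz":-190,"spin":0},{"claw":32,"dx":0,"dy":-110,"dz":-190,"spin":0},{"claw":32,"dx":0,"dy":-140,"dz":-190,"spin":0},{"claw":32,"dx":0,"dy":-170,"dz":-190,"spin":0},{"claw":32,"dx":0,"dy":-200,"dz":-190,"spin":0},{"claw":32,"dx":0,"dy":-230,"dz":-190,"spin":0},{"claw":32,"dx":0,"dy":-260,"dz":-190,"spin":0},{"claw":32,"dx":0,"dy":-290,"dz":-190,"spin":0},{"claw":32,"dx":0,"dy":-320,"dz":-190,"spin":0},{"claw":32,"dx":0,"dy":-350,"dz":-190,"spin":0}]' && python3 -m jog '[{"claw":32,"dx":0,"dy":-30,"dz":0,"spin":0},{"claw":32,"dx":0,"dy":-60,"dz":0,"spin":0},{"claw":32,"dx":0,"dy":-90,"dz":0,"spin":0},{"claw":32,"dx":0,"dy":-115,"dz":0,"spin":0},{"claw":32,"dx":0,"dy":-135,"dz":0,"spin":0},{"claw":32,"dx":0,"dy":-149,"dz":10,"spin":0},{"claw":32,"dx":0,"dy":-155,"dz":25,"spin":0},{"claw":32,"dx":0,"dy":-155,"dz":45,"spin":0},{"claw":32,"dx":0,"dy":-155,"dz":60,"spin":0},{"claw":32,"dx":0,"dy":-155,"dz":60,"spin":0},{"claw":32,"dx":0,"dy":-155,"dz":60,"spin":0},{"claw":32,"dx":0,"dy":-155,"dz":60,"spin":0},{"claw":32,"dx":0,"dy":-155,"dz":60,"spin":0}]'; python3 - <<'E'
from h import *
d=wrist("w12");f=d["frame"].astype(int)
m=(f.max(2)<60);m[240:]=0;m[:,:200]=0;m[:,380:]=0
for st,ce in blobs(m,60):
    u,v,w,h,A=st;print("dark",st, "foot far->centre",ray(d,u+(w-1)/2,v,.01).round(4), "L",ray(d,u,v+h/2,.01).round(4)[1],"R",ray(d,u+w-1,v+h/2,.01).round(4)[1])
for v in range(120,240,6):print(v,f[v,230:345:5].max(1).tolist())
E
```

```text
time: 27.27
position: [0.4335, 0.0354, 0.2252]
tool_rot: [3.141, 0.006, -0.002]
ft_force: [1.1, -0.3, -0.7]
grip_width: 0.472
grip_force: 20.0
time: 28.35
position: [0.4349, 0.1884, 0.167]
tool_rot: [3.141, 0.004, 0.003]
ft_force: [-0.3, -0.2, -0.3]
grip_width: 0.469
grip_force: 20.0
[0.4349 0.1884 0.167 ] [ 0.65  0.06 -1.12  1.93  0.06  1.18 -2.07]
dark [248 161  72  62 715] foot far->centre [0.4741 0.1911 0.01  ] L 0.2278 R 0.1543
dark [ 258  174   52   44 1801] foot far->centre [0.4609 0.1911 0.01  ] L 0.2175 R 0.1646
120 [158, 152, 163, 173, 211, 189, 188, 207, 170, 165, 168, 158, 188, 178, 183, 168, 189, 208, 154, 172, 157, 195, 171]
126 [157, 195, 187, 191, 197, 195, 182, 181, 176, 203, 192, 197, 205, 193, 167, 163, 194, 198, 197, 185, 183, 176, 179]
132 [150, 174, 194, 201, 212, 205, 161, 136, 187, 182, 213, 173, 197, 116, 177, 201, 198, 192, 199, 192, 199, 206, 195]
138 [169, 200, 150, 205, 211, 199, 178, 173, 209, 193, 214, 180, 162, 180, 184, 178, 181, 179, 178, 179, 180, 190, 153]
144 [147, 141, 171, 159, 142, 168, 121, 165, 173, 187, 172, 197, 206, 183, 179, 178, 154, 141
[... 1030 characters left out ...]
 167, 180]
204 [179, 172, 173, 146, 37, 237, 43, 53, 52, 50, 49, 46, 50, 48, 58, 52, 82, 141, 159, 145, 158, 170, 171]
210 [185, 206, 198, 170, 86, 246, 91, 46, 46, 49, 51, 51, 44, 53, 51, 51, 232, 36, 139, 196, 215, 169, 176]
216 [190, 192, 149, 169, 165, 40, 241, 96, 49, 97, 112, 121, 126, 118, 48, 120, 180, 159, 196, 204, 182, 158, 167]
222 [184, 160, 166, 183, 177, 161, 56, 109, 104, 108, 113, 117, 128, 135, 139, 156, 158, 167, 169, 129, 158, 166, 165]
228 [179, 181, 189, 179, 197, 198, 107, 107, 112, 106, 118, 120, 129, 137, 142, 147, 148, 189, 182, 179, 158, 152, 149]
234 [173, 182, 166, 176, 179, 115, 108, 109, 109, 110, 112, 120, 125, 131, 138, 136, 149, 164, 155, 186, 199, 202, 196]
```

```bash
python3 -c "
from h import *
d=dict(np.load('w12.npz'));print('base far edge',ray(d,286,213,.131),'rim far',ray(d,284,171,.022))"
python3 -m jog '[{"claw":32,"dx":-1,"dy":-1.5,"dz":12,"spin":0},{"claw":32,"dx":-1,"dy":-1.5,"dz":32,"spin":0},{"claw":32,"dx":-1,"dy":-1.5,"dz":57,"spin":0},{"claw":32,"dx":-1,"dy":-1.5,"dz":78,"spin":0},{"claw":32,"dx":-1,"dy":-1.5,"dz":92,"spin":0},{"claw":32,"dx":-1,"dy":-1.5,"dz":99,"spin":0},{"claw":32,"dx":-1,"dy":-1.5,"dz":103,"spin":0},{"claw":32,"dx":-1,"dy":-1.5,"dz":103,"spin":0},{"claw":32,"dx":-1,"dy":-1.5,"dz":103,"spin":0},{"claw":32,"dx":-1,"dy":-1.5,"dz":103,"spin":0}]'; python3 - <<'E'
from h import *
d=wrist("w13")
E
```

```text
base far edge [0.45500086 0.18900998 0.131     ] rim far [0.46574032 0.19056516 0.022     ]
time: 29.23
position: [0.4342, 0.1899, 0.0639]
tool_rot: [-3.141, -0.004, -0.003]
ft_force: [0.1, -0.3, 0.1]
grip_width: 0.469
grip_force: 20.0
[0.4342 0.1899 0.0639] [ 0.52  0.26 -1.07  2.04  0.27  0.99 -2.26]
```

View pics/w13.png

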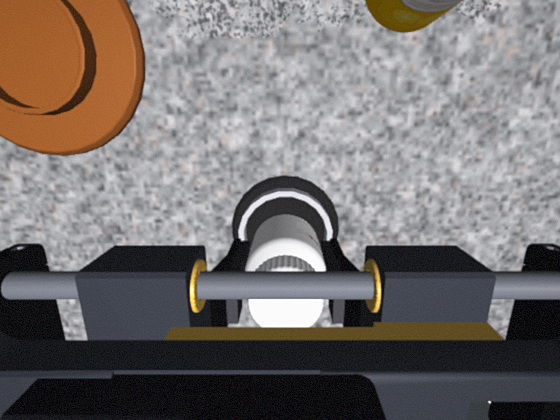

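The bottle is centred on the collar, with the rim arc at (286,192) symmetric about it. Lowering the last 18 mm.

```bash
python3 -m jog '[{"claw":32,"dx":0,"dy":0,"dz":4,"spin":0},{"claw":32,"dx":0,"dy":0,"dz":8,"spin":0},{"claw":32,"dx":0,"dy":0,"dz":12,"spin":0},{"claw":32,"dx":0,"dy":0,"dz":15,"spin":0},{"claw":32,"dx":0,"dy":0,"dz":16.5,"spin":0},{"claw":32,"dx":0,"dy":0,"dz":17.5,"spin":0},{"claw":32,"dx":0,"dy":0,"dz":17.5,"spin":0},{"claw":32,"dx":0,"dy":0,"dz":17.5,"spin":0},{"claw":32,"dx":0,"dy":0,"dz":17.5,"spin":0}]'
```

```text
time: 30.03
position: [0.4331, 0.1894, 0.046]
tool_rot: [3.14, 0.004, -0.002]
ft_force: [-3.5, -1.8, 8.3]
grip_width: 0.471
grip_force: 20.0
```

It is on the floor, with contact at the expected height. Releasing and rising.

```bash
python3 -m jog '[{"claw":32,"dx":0,"dy":0,"dz":-0.5,"spin":0},{"claw":41,"dx":0,"dy":0,"dz":-0.5,"spin":0},{"claw":44,"dx":0,"dy":0,"dz":-0.5,"spin":0},{"claw":48,"dx":0,"dy":0,"dz":-0.5,"spin":0},{"claw":56,"dx":0,"dy":0,"dz":-0.5,"spin":0},{"claw":66,"dx":0,"dy":0,"dz":-0.5,"spin":0},{"claw":76,"dx":0,"dy":0,"dz":-0.5,"spin":0},{"claw":87,"dx":0,"dy":0,"dz":-0.5,"spin":0},{"claw":87,"dx":0,"dy":0,"dz":-0.5,"spin":0},{"claw":87,"dx":0,"dy":0,"dz":-15,"spin":0},{"claw":87,"dx":0,"dy":0,"dz":-45,"spin":0},{"claw":87,"dx":0,"dy":0,"dz":-80,"spin":0},{"claw":87,"dx":0,"dy":0,"dz":-120,"spin":0},{"claw":87,"dx":0,"dy":0,"dz":-160,"spin":0},{"claw":87,"dx":0,"dy":0,"dz":-200,"spin":0},{"claw":87,"dx":0,"dy":0,"dz":-240,"spin":0},{"claw":87,"dx":0,"dy":0,"dz":-250,"spin":0},{"claw":87,"dx":0,"dy":0,"dz":-250,"spin":0},{"claw":87,"dx":0,"dy":0,"dz":-250,"spin":0},{"claw":87,"dx":0,"dy":0,"dz":-250,"spin":0}]'; python3 - <<'E'
from h import *
d=wrist("w14");f=d["frame"].astype(int)
from bench import *
s=get_image("scene")["frame"];t=get_image("top");cv2.imwrite("pics/end.png",s[:,:,::-1])
# numeric check: lid of 71 in wrist view, rings/lid in top view
m=(f.min(2)>185);m[238:]=0;m=cv2.morphologyEx(m.astype(np.uint8),cv2.MORPH_OPEN,np.ones((5,5)))
for st,ce in blobs(m,100):print("white",st,ray(d,*ce,.081).round(4)[:2])
g=t["frame"].astype(int);m=(g[:,:,2]-g[:,:,0]>45);m[:160]=0
for st,ce in blobs(m,6):
    c=(st[0]+(st[2]-1)/2,st[1]+(st[3]-1)/2);print("top blue",st,[ray(t,*c,z).round(3)[:2].tolist() for z in(.023,.093,.115,.148)])
E
```

```text
time: 31.7
position: [0.4326, 0.1892, 0.2939]
tool_rot: [3.141, 0.004, -0.004]
ft_force: [-1.1, -0.9, 0.2]
grip_width: 1.0
grip_force: 0.0
[0.4326 0.1892 0.2939] [ 0.74 -0.11 -1.11  1.75 -0.1   1.44 -1.93]
white [    0     0    99   238 18553] [0.5009 0.4732]
white [209   0  49  12 501] [0.6259 0.2465]
white [293   0  47  12 524] [0.6259 0.157 ]
white [272 174  28  25 567] [0.4343 0.1901]
white [421 213  42  25 505] [ 0.3849 -0.01  ]
top blue [248 194  11  12  52] [[0.614, -0.035], [0.605, -0.038], [0.603, -0.04], [0.598, -0.041]]
top blue [345 203  11  11  96] [[0.577, -0.391], [0.57, -0.378], [0.567, -0.375], [0.564, -0.369]]
top blue [305 224  10  10  76] [[0.504, -0.24], [0.5, -0.234], [0.499, -0.233], [0.497, -0.23]]
top blue [275 240  11  12  59] [[0.444, -0.131], [0.443, -0.13], [0.442, -0.13], [0.442, -0.13]]
```

Measured at their seated heights, all four bottles are within 3 mm of their well centres, and the cap hasn't moved. Handing in.

```bash
python3 -c "
from bench import *
print(close_job())"
```

```text
the job is handed in; nothing more can be done
None
```

I put all four bottles into their matching stands, tallest in the widest down to shortest in the narrowest. Final camera measurements put each within 3 mm of its well centre, the cap had not moved, and I handed the job in at about 32 s; I did not re-measure the other bystanders, but nothing indicated a collision with them.

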